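# One bung from the barrel-bung dispenser

## Task

Press the yellow plunger of the bung dispenser all the way down once and let it come back up, so that a single red bung comes out onto the counter; then nudge that bung sideways along the counter with the fingertips until it lies wholly on the green mat. Do not pick up or lift any bung, leave the other two bungs in the dispenser and leave the bottle, the tumbler and the mallet where they are.

Things in the scene. Friction and masses are not known exactly. Their poses are not given: they have to be found in the camera images.
- dispenser: Bung dispenser, fixed to the counter. Origin on the counter under its magazine's axis; z up, bungs come out towards +x. Magazine: square aluminium shaft, open top, 50 mm high, outer faces at x and y = +-33 mm; outlet slot 19 mm high in its +x face. Behind it (x -141 to -33 mm, y +-30 mm) a blue housing 45 mm high carries the plunger. A full press slides the lowest bung out to x = about 97 mm.
- plunger (a joint): Plunger travel down, m: 0 = up, 0.040 = fully down (hard stop). Its pusher moves 2.6 mm per mm and shoves the lowest bung out onto the open counter. A spring lifts the released plunger: 4 N at the top, 9 N at the bottom, plus drag when pressed fast (about 15 N per m/s). The bung stays out, the pusher draws back and the next bung drops; a second press would push that one out.
- plunger_top (a point): Centre of the flat top of the yellow round plunger knob (42 mm across, 14 mm thick), 62 mm behind (-x of) the dispenser's origin; 104 mm above the counter when up, 64 mm when fully down.
- bung1: The lowest bung in the magazine, the one that comes out: a straight-sided red hard-plastic disc, 52 mm across, 16 mm thick, about 30 g. Origin at the centre of its underside, z up. It slides flat on the counter.
- bung2: The second bung, like the first, lying on it; after the press it becomes the lowest in the magazine. Origin at the centre of its underside.
- bung3: The third, topmost bung, like the first; its top is 48 mm above the counter at the start. Origin at the centre of its underside.
- green_mat: Green round flat mark on the counter, 110 mm across, no thickness that can be felt; origin at its centre, lying to one side of the outlet, 140 to 180 mm from the bung's way out (on either side).
- white_mat: White round flat mark, like the green one, on the other side of the outlet; not used.
- wine_bottle: Full green wine bottle standing on the counter, 74 mm across, 290 mm high; origin at the centre of its underside. Leave it alone.
- tumbler: Clear tumbler standing on the counter, 72 mm across, 90 mm high; origin at the centre of its underside. Leave it alone.
- mallet: Rubber-headed mallet with a wooden handle lying on the counter on the far side; its x axis runs along the handle to the head. Leave it alone.
There are look-alikes about, which are no part of the job. What is shaped like the dispenser but black is not meant.

How it is judged (in metres and radians):
On the way, in this order (a step that is already met when the one before it is completed fails the run):
1. the plunger is pressed all the way down (value of joint plunger above 0.036 m), for 0.05 s.
2. the plunger is back up and one bung lies out on the counter (value of joint plunger below 0.004 m and x of bung1 in the frame of dispenser above 0.06 m and height (world z) of bung1 below 0.004 m), for 0.1 s.
At the end, for the whole second after the job is handed in: The first bung lies flat and at rest on the counter, wholly on the green mat (its centre within 30 mm of the mat's centre); the plunger is back up (within 4 mm); the other two bungs are still in the magazine (within 12 mm of its axis) (horizontal distance between bung1 and green_mat below 0.03 m and height (world z) of bung1 below 0.004 m and angle between bung1's own z axis and vertical below 0.1 rad and linear speed of bung1 below 0.01 m/s and value of joint plunger below 0.004 m and horizontal distance between each of bung2, bung3 and dispenser below 0.012 m); the robot touches nothing.
It fails at once if a bung is lifted, carried or tipped over (more than 10 mm up from where it lay, or 0.5 rad of tilt) (height (world z) of bung1 above 0.01 m or height (world z) of bung2 above 0.026 m or height (world z) of bung3 above 0.042 m or angle between bung1's own z axis and vertical above 0.5 rad).
It fails at once if the plunger is pressed again: a second bung starts out of the magazine (more than 12 mm from its axis) (horizontal distance between any of bung2, bung3 and dispenser above 0.012 m).
It fails at once if the bottle, the tumbler or the mallet is moved by more than 20 mm, or bottle or tumbler tipped (distance of any of wine_bottle, tumbler, mallet from where it was at the start of the episode above 0.02 m or angle between any of wine_bottle, tumbler's own z axis and vertical above 0.3 rad).
It also fails if it takes over 45 s, if anything falls off the work surface, if the arm or the gripper's body presses on something with over 40 N, if the wrist force passes 120 N, or if a joint passes its speed limit or range.

## Robot

A 7-joint arm with a two-finger parallel gripper is mounted at the origin on the work surface. World frame = base frame: x ahead of the robot, y to its left, z up, the work surface at z = 0. Lengths are in m, angles in degrees, forces in N, time in s.
With the tool pointing down it reaches from about 0.425 to 0.875 m from the base axis. Payload 4.7 kg.
Tool frame: the origin (TCP) lies midway between the tips of the shut fingers; the grasp point (between the pads) lies 19 mm behind it; z points along the fingers, y is the line along which they close (so a half turn about z gives the same grasp; the last joint's range is limited). The gripper opens to 87 mm and grips with 3 to 60 N. Pads are 19 mm wide; open, the fingers measure 117 mm over their backs; the gripper's body (75 mm by 190 mm) begins 51 mm behind the grasp point.
Start: joints at [-65.369, 18.392, -4.016, 83.108, 1.295, 78.541, -3.26], TCP at [0.263, 0.595, 0.223] pointing down, gripper open.
Joint ranges: [-163.93, 163.93], [-17.29, 119.83], [-79.2, 71.16], [3.27, 140.29], [-89.18, 269.18], [5.43, 117.66], [-154.24, 154.24]. Speed limits (degrees/s): [147.25, 147.25, 180, 180, 180, 180, 180].

## Interface

Orientations are given as [roll, pitch, yaw] about the fixed x, y, z axes, in that order (R = Rz(yaw) Ry(pitch) Rx(roll)).
In Python, from cell import env, viewer, boxes_of, masks_of gives the robot as it stands. The module is installed in compiled form; this text tells all that it offers.
- The arm moves only by the tool apply_moves, never from a script. Its argument "moves" is a list of rows, each a list of 7 numbers: the shift along the tool's x, y, z scaled (see below), then the turn, a rotation vector about the tool's x, y, z scaled (see below), then the opening, from 0 (shut) to 1 (fully open). A call has 1 to 20 rows; each row is the pose to reach, as a shift and turn from the pose commanded when the call began, along the tool's axes at that moment; what a row does not reach only later rows make up. The controller multiplies each number of a shift by 0.2 m and each number of a turn by 1.5 rad. A row lasts 1/10 s, in which the tool goes at most 50 mm and 8.59 degrees, less where a joint would pass 70% of its speed; a pose out of reach is approached as far as the arm can. A call with a number of a shift or a turn outside -1 to 1 is refused whole. A call with a gripper value outside its range is refused whole. The fingers move at their own pace and stop on an object; "grip_force" is the grip in N (left out, the last holds). Time passes only in rows, so rows that repeat a pose let the fingers close. It gives the time, the measured TCP pose, the force, the opening and the grip force at its end, in the units of the state.
- env.get_obs(): the state, without advancing time (a new reading comes with each control period).
- viewer.read_camera(name): name is "scene" or "top" or "wrist"; returns the picture (420x560x3 uint8, red, green, blue); there is no depth.
- viewer.get_calibration(name): a dict with "fov_y" (degrees; the focal length in pixels is half the picture's height over the tangent of half this angle, whatever the lens; pixels are square), "cx", "cy" (the principal point, pixels), "k1" (the pictures are not rectified: a ray, as slopes to the right and down, at radius r is drawn at 1 + k1 r^2 times it, then the intrinsics apply), "position" and "orientation" of the camera in the world. Camera axes: x right, y up, looking along -z (the intrinsics and any distortion apply to the point x, -y, -z); pixel columns grow to the right and rows downward; lengths in m; the calibration is good to about 2 mm. A picture is of the moment at which its call begins: read the wrist's pose just before it. get_calibration takes no time and is no camera call; for the wrist camera it gives the pose at the moment of the call.
- env.sign_off(): hands the job in; it is judged then, once.
Trained networks look in the newest picture that a camera, given by its name, has taken for a name from the list of things; names that differ only in an ending like _2 or _b are one class to them, and where a whole thing is asked for, a point or a joint stands for the part that bears it (a point fixed in the world has none). Each returns a list of dicts, best first, with "conf" (0 to 1); they miss things now and then, are a little off and sometimes report something else, mostly with a low value. They report only what shows in the picture. A call takes as long as a camera call. They do not tell look-alikes from the thing itself.
- boxes_of(camera, target): "location" ([column, row] in pixels, amid what is visible of it).
- masks_of(camera, target): "pixels" (420x560 bool, what is visible of it) and "location" ([column, row] in pixels, amid what is visible of it).
The state is a dict: "time_s": time; "qpos": joint angles; "joint_velocities": joint speeds; "effort": joint torques, N m; "tool_pos": TCP position; "tool_rot": TCP orientation; "force": force on the tool from outside, world axes, zero at the start; "wrist_torque": the same for the moment, N m; "grip_width": finger opening in m; "grasp_force": force on a finger pad.
Only numpy, scipy, OpenCV 4.12 (cv2) and the standard library are available. Lean on these libraries where they do the work, as an engineer would, in place of code of your own. Each camera call takes 0.05 s, during which the arm holds its last target. There are 200 camera calls.

## Working session

There is one attempt and no reset: what is moved stays moved. The work goes in short steps, Python scripts to look and compute and a tool call to move; the robot and the scene stay as the last step left them, time stands still between calls to the robot, and variables do not carry over. Pictures are saved under pics/ and viewed, at most 10 in all, crops included, and the job is handed in when it is done.

Besides the shell and the picture viewer there is one more tool, called after ">>>" as name(argument=value, ...), one argument or row to a line, values as JSON. apply_moves: Moves the arm, as the interface text tells. Shifts and turns lie within -1 to 1; 1 stands for 0.2 m of shift or 1.5 rad of turn. Its arguments: {"type":"object","properties":{"moves":{"type":"array","items":{"type":"array","items":{"type":"number","minimum":-1,"maximum":1}}},"grip_force":{"type":"number"}},"required":["moves"]}

```bash
mkdir -p pics
cat > h.py <<'E'
import numpy as np, cv2
from scipy.spatial.transform import Rotation as R
from cell import env, viewer, boxes_of, masks_of
def rotm(o):
    o=np.array(o,float)
    if o.shape==(3,3): return o
    return R.from_euler('xyz',o,degrees=True).as_matrix()
def cam(c):
    k=viewer.get_calibration(c); f=210/np.tan(np.radians(k['fov_y'])/2); return k,f
def ray(c,px,k=None):
    k,f=cam(c) if k is None else k
    d=(np.array(px,float)-[k['cx'],k['cy']])/f
    u=d.copy()
    for _ in range(20): u=d/(1+k['k1']*(u@u))
    return np.array(k['position']),rotm(k['orientation'])@np.array([u[0],-u[1],-1])
def at(c,px,z,k=None):
    p,d=ray(c,px,k); return p+d*(z-p[2])/d[2]
def proj(c,P,k=None):
    k,f=cam(c) if k is None else k
    q=rotm(k['orientation']).T@(np.array(P)-k['position']); u=np.array([q[0],-q[1]])/-q[2]
    return u*(1+k['k1']*(u@u))*f+[k['cx'],k['cy']]
def save(c,n):
    im=viewer.read_camera(c); cv2.imwrite(f'pics/{n}.png',im[:,:,::-1]); return im
E
python3 - <<'E'
from h import *
a=save('top','top0');b=save('scene','scene0')
cv2.imwrite('pics/both.png',cv2.resize(np.hstack([a,b])[:,:,::-1],None,fx=.71,fy=.71,interpolation=cv2.INTER_AREA))
print(viewer.get_calibration('top'),env.get_obs()['tool_rot'])
for c,z in(('top',0),('scene',0)):
  for t,z in [('dispenser',.04),('plunger_top',.1),('green_mat',0),('white_mat',0),('wine_bottle',.1),('tumbler',.05),('mallet',.02),('bung3',.048)]:
    for r in boxes_of(c,t)[:3]: print(c,t,round(r['conf'],2),np.round(r['location']),np.round(at(c,r['location'],z),3))
E
```

```text
{'fov_y': 44.85176449226205, 'cx': 274.25144108321246, 'cy': 214.11216122527662, 'k1': 0.01715200575438785, 'position': array([ 0.43327498, -0.01828072,  1.27794266]), 'orientation': array([  6.19025333,  -0.47712161, -90.95302811])} [-1.79903806e+02  6.38197895e-03  1.56180542e+02]
top dispenser 0.89 [294. 314.] [ 0.325 -0.073  0.04 ]
top dispenser 0.86 [223. 275.] [0.421 0.096 0.04 ]
top dispenser 0.78 [103. 228.] [0.54  0.385 0.04 ]
top plunger_top 0.84 [ 96. 227.] [0.538 0.382 0.1  ]
top plunger_top 0.72 [292. 313.] [ 0.333 -0.066  0.1  ]
top plunger_top 0.59 [227. 275.] [0.421 0.081 0.1  ]
top green_mat 0.56 [184. 199.] [0.613 0.197 0.   ]
top green_mat 0.18 [308. 224.] [ 0.544 -0.117  0.   ]
top white_mat 0.74 [307. 225.] [ 0.542 -0.113  0.   ]
top wine_bottle 0.73 [438. 166.] [ 0.669 -0.417  0.1  ]
top tumbler 0.77 [112. 298.] [0.372 0.358 0.05 ]
top mallet 0.84 [214. 126.] [0.797 0.119 0.02 ]
top mallet 0.45 [232. 249.] [0.485 0.074 0.02 ]
top bung3 0.66 [220. 125.] [0.79  0.101 0.048]
top bung3 0.6 [234. 247.] [0.488 0.067 0.048]
scene dispenser 0.97 [337. 224.] [0.439 0.087 0.04 ]
scene dispenser 0.74 [328. 182.] [ 0.354 -0.05   0.04 ]
scene dispenser 0.62 [388. 322.] [0.536 0.388 0.04 ]
scene plunger_top 0.8 [392. 316.] [0.54 0.39 0.1 ]
scene plunger_top 0.56 [329. 167.] [ 0.348 -0.058  0.1  ]
scene plunger_top 0.47 [339. 214.] [0.439 0.087 0.1  ]
scene green_mat 0.93 [315. 291.] [0.617 0.198 0.   ]
scene white_mat 0.91 [272. 207.] [ 0.539 -0.106  0.   ]
scene wine_bottle 0.67 [184. 140.] [ 0.646 -0.435  0.1  ]
scene tumbler 0.92 [421. 276.] [0.373 0.356 0.05 ]
scene mallet 0.93 [245. 306.] [0.802 0.117 0.02 ]
scene bung3 0.62 [324. 228.] [0.482 0.078 0.048]
```

View pics/top0.png

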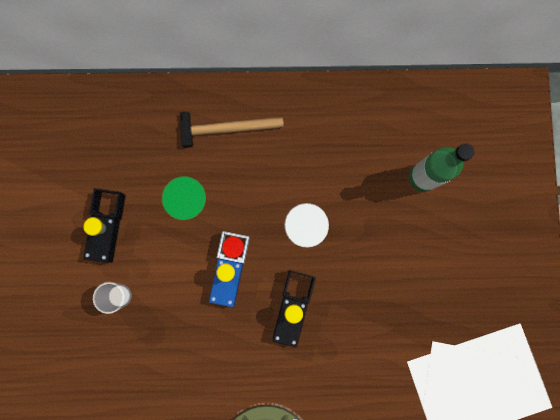

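View pics/scene0.png

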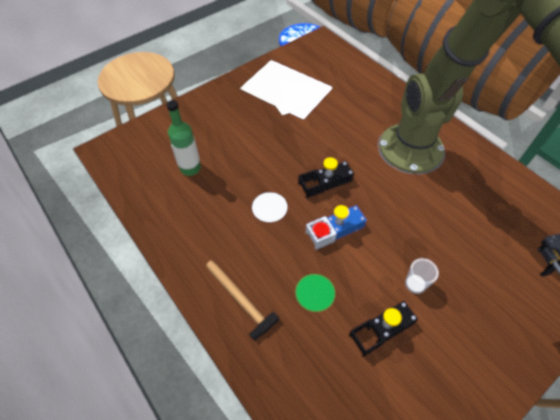

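Three dispenser shapes show in the top picture: black at (103,228), black at (294,314), and blue with a red bung at (228,270). The blue one fits the description (blue housing, aluminium magazine, red bungs). The green mat is at (184,199), the white one at (307,225). Next I measure by colour and take the confirming crop.

Run:
```python
from h import *
res={}
for c in('top','scene'):
    im=cv2.imread(f'pics/{c}0.png'); hsv=cv2.cvtColor(im,cv2.COLOR_BGR2HSV)
    if c=='top':
        cv2.imwrite('pics/crop0.png',cv2.resize(im[215:325,180:330],None,fx=4,fy=4,interpolation=cv2.INTER_CUBIC))
        # no camera call
    for n,lo,hi,z,near in [('yellow',(22,150,120),(35,255,255),.104,(.425,.08)),('red',(0,200,120),(5,255,255),.048,(.488,.07)),('red',(174,200,120),(180,255,255),.048,(.488,.07)),('green',(55,150,60),(80,255,255),0,(.615,.197)),('blue',(100,120,60),(125,255,255),.045,(.4,.08))]:
        m=cv2.inRange(hsv,lo,hi); N,l,s,ce=cv2.connectedComponentsWithStats(m)
        for i in range(1,N):
            p=at(c,ce[i],z)
            if s[i,4]>30 and np.hypot(*(p[:2]-near))<.06: print(c,n,s[i],np.round(ce[i],1),np.round(p,4))
```

```text
top yellow [217 264  18  18 249] [225.4 272.3] [0.4281 0.0839 0.104 ]
top red [223 237  21  21 361] [232.8 246.9] [0.4885 0.0706 0.048 ]
top green [ 163  177   43   43 1426] [183.5 197.7] [0.6169 0.1976 0.    ]
top blue [209 259  34  48 796] [225.5 286.5] [0.3942 0.0889 0.045 ]
scene yellow [334 205  14  14 159] [340.8 211.1] [0.432  0.0852 0.104 ]
scene red [314 223  15  14 149] [320.8 229.2] [0.4919 0.0736 0.048 ]
scene green [ 297  275   37   36 1053] [314.9 292.4] [0.6193 0.1998 0.    ]
scene blue [330 207  36  31 507] [349.  222.6] [0.4091 0.1071 0.045 ]
```

View pics/crop0.png

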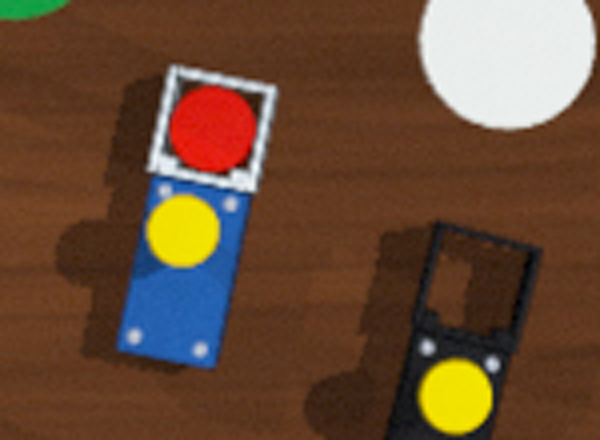

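The crop confirms it: the blue dispenser has its magazine and red bung at crop (212,128) and its yellow knob at (183,231). The black one beside it is not meant. The outlet points away from the robot, and the knob-to-bung distance of 61.5 mm agrees with the 62 mm given.

>>> apply_moves(
  moves=[
    [-0.2, -0.2, 0, 0, 0, 0.09, 0],
    [-0.4, -0.4, 0, 0, 0, 0.19, 0],
    [-0.6, -0.6, 0, 0, 0, 0.29, 0],
    [-0.8, -0.8, 0, 0, 0, 0.39, 0],
    [-0.9, -1, 0, 0, 0, 0.49, 0],
    [-0.9, -1, 0, 0, 0, 0.59, 0],
    [-0.9, -1, 0, 0, 0, 0.69, 0],
    [-0.9, -1, 0, 0, 0, 0.79, 0],
    [-0.9, -1, 0, 0, 0, 0.88, 0],
    [-0.9, -1, 0, 0, 0, 0.91, 0],
    [-0.9, -1, 0, 0, 0, 0.91, 0],
  ],
  grip_force=20,
)

```text
time_s: 2.0
tool_pos: [0.3465, 0.3389, 0.2228]
tool_rot: [180.0, -0.0, 78.0]
force: [0.2, 0.3, -0.1]
grip_width: 0.0069
grasp_force: 0.0
```

```bash
cat >> h.py <<'E'
def need(P,yaw=None):
    o=env.get_obs(); M=rotm(o['tool_rot']); print(o['time_s'],np.round(o['tool_pos'],4),np.round(o['tool_rot'],2),np.round(o['force'],1),o['grip_width'])
    rv=np.zeros(3) if yaw is None else R.from_matrix(M.T@rotm([180,0,yaw])).as_rotvec()
    print('need',np.round(M.T@(np.array(P)-o['tool_pos'])/.2,3),np.round(rv/1.5,3))
E
python3 -c "
from h import *
need([.430,.0845,.15],78)"
```

```text
2.0 [0.3465 0.3389 0.2228] [ 1.7999e+02 -3.0000e-02  7.7960e+01] [ 0.2  0.3 -0.1] 0.006859278379091935
need [-1.157  0.674  0.364] [ 0. -0. -0.]
```

>>> apply_moves(
  moves=[
    [-0.2, 0.12, 0.06, 0, 0, 0, 0],
    [-0.4, 0.24, 0.12, 0, 0, 0, 0],
    [-0.6, 0.36, 0.18, 0, 0, 0, 0],
    [-0.8, 0.48, 0.24, 0, 0, 0, 0],
    [-1, 0.6, 0.3, 0, 0, 0, 0],
    [-1, 0.67, 0.36, 0, 0, 0, 0],
    [-1, 0.67, 0.36, 0, 0, 0, 0],
  ],
)

```text
time_s: 2.7
tool_pos: [0.4362, 0.1134, 0.1496]
tool_rot: [-179.9, 0.1, 77.8]
force: [-0.6, 0.1, 0.3]
grip_width: 0.0001
grasp_force: 0.0
```

Run:
```python
from h import *
k=cam('wrist'); im=save('wrist','w1')
need([.430,.0845,.115],78)
hsv=cv2.cvtColor(im,cv2.COLOR_RGB2HSV)
for n,lo,hi,z in [('yellow',(22,150,120),(35,255,255),.104),('red',(0,180,120),(6,255,255),.048),('green',(55,150,60),(80,255,255),0)]:
    N,l,s,ce=cv2.connectedComponentsWithStats(cv2.inRange(hsv,lo,hi))
    for i in range(1,N):
        if s[i,4]>100: print(n,s[i],np.round(ce[i]),np.round(at('wrist',ce[i],z,k),4))
```

```text
2.75 [0.4356 0.115  0.1502] [-1.7993e+02  4.0000e-02  7.7930e+01] [ 0.  -0.5 -0.7] 0.00026334559175884446
need [-0.155  0.005  0.176] [-0.001  0.    -0.001]
yellow [265 234  26  38 258] [277. 246.] [0.4338 0.1005 0.104 ]
red [ 320  210   58   35 1150] [348. 223.] [0.4923 0.0856 0.048 ]
green [  398     0   124   122 12324] [459.  57.] [0.6197 0.1996 0.    ]
```

View pics/w1.png

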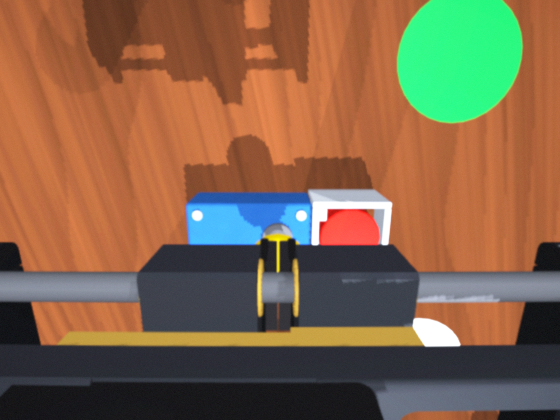

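The wrist view shows the fingers over the knob at about (278,245), the bung at (348,223), and the green mat at (459,57). The mat's measured position agrees with the earlier one. Now I press, slowly.

>>> apply_moves(
  moves=[
    [-0.15, 0, 0.05, 0, 0, 0, 0],
    [-0.155, 0.005, 0.12, 0, 0, 0, 0],
    [-0.155, 0.005, 0.19, 0, 0, 0, 0],
    [-0.155, 0.005, 0.22, 0, 0, 0, 0],
    [-0.155, 0.005, 0.235, 0, 0, 0, 0],
    [-0.155, 0.005, 0.25, 0, 0, 0, 0],
    [-0.155, 0.005, 0.265, 0, 0, 0, 0],
    [-0.155, 0.005, 0.28, 0, 0, 0, 0],
    [-0.155, 0.005, 0.295, 0, 0, 0, 0],
    [-0.155, 0.005, 0.31, 0, 0, 0, 0],
    [-0.155, 0.005, 0.325, 0, 0, 0, 0],
    [-0.155, 0.005, 0.34, 0, 0, 0, 0],
    [-0.155, 0.005, 0.355, 0, 0, 0, 0],
    [-0.155, 0.005, 0.37, 0, 0, 0, 0],
    [-0.155, 0.005, 0.385, 0, 0, 0, 0],
    [-0.155, 0.005, 0.4, 0, 0, 0, 0],
    [-0.155, 0.005, 0.41, 0, 0, 0, 0],
    [-0.155, 0.005, 0.42, 0, 0, 0, 0],
    [-0.155, 0.005, 0.43, 0, 0, 0, 0],
    [-0.155, 0.005, 0.43, 0, 0, 0, 0],
  ],
)

```text
time_s: 4.75
tool_pos: [0.4298, 0.086, 0.0656]
tool_rot: [-179.9, -0.1, 78.0]
force: [-5.4, 0.7, 8.1]
grip_width: 0.0004
grasp_force: 4.2
```

>>> apply_moves(
  moves=[
    [0, 0, 0.01, 0, 0, 0, 0],
    [0, 0, 0.015, 0, 0, 0, 0],
    [0, 0, 0.015, 0, 0, 0, 0],
  ],
)

```text
time_s: 5.05
tool_pos: [0.4299, 0.0861, 0.0643]
tool_rot: [-179.9, -0.1, 78.0]
force: [-10.3, -1.0, 22.2]
grip_width: 0.0004
grasp_force: 11.6
```

The hard stop is felt: 22 N at z = 64 mm. Releasing.

>>> apply_moves(
  moves=[
    [0, 0, -0.03, 0, 0, 0, 0],
    [0, 0, -0.06, 0, 0, 0, 0],
    [0, 0, -0.1, 0, 0, 0, 0],
    [0, 0, -0.14, 0, 0, 0, 0],
    [0, 0, -0.18, 0, 0, 0, 0],
    [0, 0, -0.22, 0, 0, 0, 0],
    [0, 0, -0.26, 0, 0, 0, 0],
    [0, 0, -0.35, 0, 0, 0, 0],
    [0, 0, -0.5, 0, 0, 0, 0],
    [0, 0, -0.65, 0, 0, 0, 0],
    [0, 0, -0.65, 0, 0, 0, 0],
  ],
)

```text
time_s: 6.15
tool_pos: [0.4331, 0.0851, 0.1957]
tool_rot: [179.6, -0.2, 77.9]
force: [1.2, -0.5, 1.0]
grip_width: 0.0003
grasp_force: 0.0
```

Run:
```python
from h import *
S={c:save(c,c+'1') for c in('top','scene')}
for c,im in S.items():
    hsv=cv2.cvtColor(im,cv2.COLOR_RGB2HSV)
    for n,lo,hi,z in [('red',(0,180,100),(6,255,255),.016),('yellow',(22,150,120),(35,255,255),.104)]:
        N,l,s,ce=cv2.connectedComponentsWithStats(cv2.inRange(hsv,lo,hi))
        for i in range(1,N):
            if s[i,4]>25: print(c,n,s[i],np.round(ce[i]),np.round(at(c,ce[i],z),4))
a=[cv2.resize(S['top'][150:350,130:330],(400,400)),cv2.resize(S['scene'][150:350,220:420],(400,400))]
cv2.imwrite('pics/after.png',np.hstack(a)[:,:,::-1])
need([.57,-.02,.1],77)
```

```text
top red [231 199  22  21 359] [241. 209.] [0.5837 0.0505 0.016 ]
top red [223 239  10  18  99] [228. 246.] [0.4921 0.0847 0.016 ]
top red [239 243   5  14  36] [241. 249.] [0.4838 0.0522 0.016 ]
top yellow [ 83 217  20  19 282] [ 92. 226.] [0.5395 0.3888 0.104 ]
top yellow [285 305  18  19 270] [294. 314.] [ 0.332  -0.0701  0.104 ]
scene red [314 226  15  11 119] [321. 231.] [0.4808 0.0646 0.016 ]
scene red [282 239  19  18 276] [291. 247.] [0.5877 0.0538 0.016 ]
scene yellow [323 157  15  11 116] [330. 162.] [ 0.3351 -0.0715  0.104 ]
scene yellow [334 205  14  14 160] [341. 211.] [0.432  0.0851 0.104 ]
scene yellow [383 307  19  19 276] [392. 316.] [0.5425 0.391  0.104 ]
6.25 [0.4307 0.0846 0.192 ] [ 1.7993e+02 -3.0000e-02  7.7950e+01] [-0.5  0.2 -1.1] 0.0004213850513660483
need [-0.367  0.79   0.461] [ 0.001 -0.     0.011]
```

View pics/after.png

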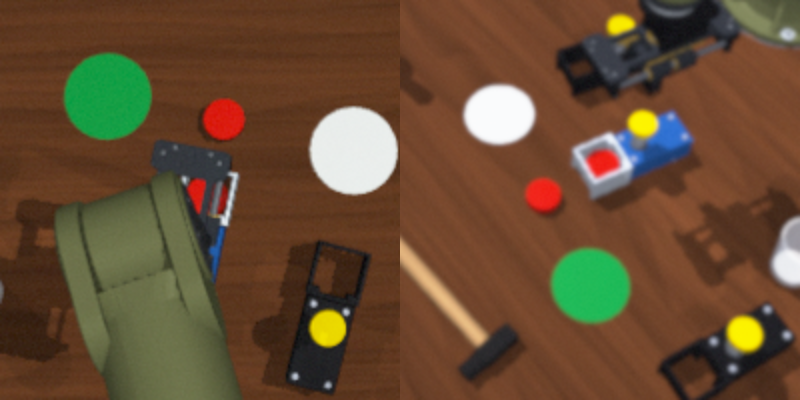

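The pictures show the bung out at (0.586, 0.052), the plunger up again, and the magazine still holding red. The push direction to the mat is 77.7°, close to the tool's x axis. I will cradle the bung between two fingertips about 30 mm apart.

```bash
python3 -c "
from h import *
need([.572,-.0115,.1],77.8)"
```

```text
6.25 [0.4307 0.0846 0.192 ] [ 1.7993e+02 -3.0000e-02  7.7950e+01] [-0.5  0.2 -1.1] 0.0004213850513660483
need [-0.323  0.791  0.461] [ 0.001 -0.     0.002]
```

>>> apply_moves(
  moves=[
    [-0.15, 0.15, 0, 0, 0, 0, 0.34],
    [-0.25, 0.3, 0, 0, 0, 0, 0.34],
    [-0.32, 0.48, 0, 0, 0, 0, 0.34],
    [-0.325, 0.64, 0.1, 0, 0, 0, 0.34],
    [-0.325, 0.79, 0.2, 0, 0, 0, 0.34],
    [-0.325, 0.79, 0.33, 0, 0, 0, 0.34],
    [-0.325, 0.79, 0.46, 0, 0, 0, 0.34],
    [-0.325, 0.79, 0.46, 0, 0, 0, 0.34],
    [-0.325, 0.79, 0.46, 0, 0, 0, 0.34],
  ],
)

```text
time_s: 7.15
tool_pos: [0.5704, -0.012, 0.0987]
tool_rot: [-179.9, 0.1, 78.0]
force: [0.7, -0.7, 0.0]
grip_width: 0.0297
grasp_force: 0.0
```

```bash
python3 -c "
from h import *
need([.572,-.0115,.006],77.8)"
```

```text
7.15 [ 0.5704 -0.012   0.0987] [-1.7987e+02  8.0000e-02  7.7950e+01] [ 0.7 -0.7  0. ] 0.029727453439119658
need [0.005 0.008 0.464] [-0.001  0.001  0.002]
```

>>> apply_moves(
  moves=[
    [0, 0.008, 0.2, 0, 0, 0, 0.34],
    [0, 0.008, 0.32, 0, 0, 0, 0.34],
    [0, 0.008, 0.4, 0, 0, 0, 0.34],
    [0, 0.008, 0.44, 0, 0, 0, 0.34],
    [0, 0.008, 0.46, 0, 0, 0, 0.34],
    [0, 0.008, 0.46, 0, 0, 0, 0.34],
    [0.05, 0.008, 0.46, 0, 0, 0, 0.34],
    [0.1, 0.008, 0.46, 0, 0, 0, 0.34],
    [0.13, 0.008, 0.46, 0, 0, 0, 0.34],
    [0.16, 0.008, 0.46, 0, 0, 0, 0.34],
    [0.19, 0.008, 0.46, 0, 0, 0, 0.34],
    [0.22, 0.008, 0.46, 0, 0, 0, 0.34],
    [0.25, 0.008, 0.46, 0, 0, 0, 0.34],
    [0.28, 0.008, 0.46, 0, 0, 0, 0.34],
    [0.31, 0.008, 0.46, 0, 0, 0, 0.34],
    [0.34, 0.008, 0.46, 0, 0, 0, 0.34],
    [0.37, 0.008, 0.46, 0, 0, 0, 0.34],
    [0.4, 0.008, 0.46, 0, 0, 0, 0.34],
    [0.42, 0.008, 0.46, 0, 0, 0, 0.34],
    [0.42, 0.008, 0.46, 0, 0, 0, 0.34],
  ],
)

```text
time_s: 9.15
tool_pos: [0.5905, 0.0713, 0.0075]
tool_rot: [180.0, -0.0, 78.0]
force: [-0.3, 0.0, -0.2]
grip_width: 0.0299
grasp_force: 0.0
```

Run:
```python
from h import *
for c in('top','scene'):
    k=cam(c);im=save(c,c+'2');hsv=cv2.cvtColor(im,cv2.COLOR_RGB2HSV)
    N,l,s,ce=cv2.connectedComponentsWithStats(cv2.inRange(hsv,(0,180,100),(6,255,255)))
    for i in range(1,N):
        if s[i,4]>25: print(c,s[i],np.round(at(c,ce[i],.016,k),4))
need([.6115,.169,.006],77.8)
```

```text
top [237 241   7  16  67] [0.4849 0.055  0.016 ]
scene [290 252  19  20 284] [0.5987 0.104  0.016 ]
9.25 [0.5903 0.0704 0.0075] [-179.99   -0.     77.98] [-0.3 -0.3  0.3] 0.02967723594152294
need [0.504 0.001 0.007] [-0.    -0.     0.002]
```

The bung sits in the cradle where predicted. I push on.

>>> apply_moves(
  moves=[
    [0.02, 0, 0, 0, 0, 0, 0.34],
    [0.05, 0, 0, 0, 0, 0, 0.34],
    [0.08, 0, 0, 0, 0, 0, 0.34],
    [0.11, 0, 0, 0, 0, 0, 0.34],
    [0.14, 0, 0, 0, 0, 0, 0.34],
    [0.17, 0, 0, 0, 0, 0, 0.34],
    [0.2, 0, 0, 0, 0, 0, 0.34],
    [0.23, 0, 0, 0, 0, 0, 0.34],
    [0.26, 0, 0, 0, 0, 0, 0.34],
    [0.29, 0, 0, 0, 0, 0, 0.34],
    [0.32, 0, 0, 0, 0, 0, 0.34],
    [0.35, 0, 0, 0, 0, 0, 0.34],
    [0.38, 0, 0, 0, 0, 0, 0.34],
    [0.41, 0, 0, 0, 0, 0, 0.34],
    [0.44, 0, 0, 0, 0, 0, 0.34],
    [0.46, 0, 0, 0, 0, 0, 0.34],
    [0.48, 0, 0, 0, 0, 0, 0.34],
    [0.49, 0, 0, 0, 0, 0, 0.34],
    [0.49, 0, 0, 0, 0, 0, 0.34],
  ],
)

```text
time_s: 11.15
tool_pos: [0.6109, 0.1664, 0.0076]
tool_rot: [180.0, -0.0, 78.0]
force: [-0.1, -0.2, 0.4]
grip_width: 0.0294
grasp_force: 0.0
```

>>> apply_moves(
  moves=[
    [-0.05, 0, 0, 0, 0, 0, 0.34],
    [-0.15, 0, 0, 0, 0, 0, 0.34],
    [-0.25, 0, 0, 0, 0, 0, 0.34],
    [-0.25, 0, -0.15, 0, 0, 0, 0.34],
    [-0.25, 0, -0.35, 0, 0, 0, 0.34],
    [-0.3, 0, -0.6, 0, 0, 0, 0.34],
    [-0.5, 0, -0.8, 0, 0, 0, 0.34],
    [-0.7, 0, -0.8, 0, 0, 0, 0.34],
    [-0.9, 0, -0.8, 0, 0, 0, 0.34],
    [-0.9, 0, -0.8, 0, 0, 0, 0.34],
    [-0.9, 0, -0.8, 0, 0, 0, 0.34],
  ],
)

```text
time_s: 12.25
tool_pos: [0.5723, -0.0133, 0.1677]
tool_rot: [-180.0, -0.1, 77.7]
force: [-0.8, 0.4, -0.3]
grip_width: 0.0295
grasp_force: 0.0
```

Run:
```python
from h import *
S={}
for c in('top','scene'):
    k=cam(c);im=S[c]=save(c,c+'3');hsv=cv2.cvtColor(im,cv2.COLOR_RGB2HSV)
    for n,lo,hi,z in [('red',(0,180,100),(6,255,255),.016),('yellow',(22,150,120),(35,255,255),.104)]:
        N,l,s,ce=cv2.connectedComponentsWithStats(cv2.inRange(hsv,lo,hi))
        for i in range(1,N):
            if s[i,4]>25: print(c,n,s[i],np.round(at(c,ce[i],z,k),4))
a=[cv2.resize(S['top'][90:290,90:290],(400,400)),cv2.resize(S['scene'][170:370,220:420],(400,400))]
cv2.imwrite('pics/end.png',np.hstack(a)[:,:,::-1])
need([.6,0,.2])
```

```text
top red [174 188  20  20 317] [0.6144 0.1951 0.016 ]
top red [223 238   9  20 128] [0.4898 0.0867 0.016 ]
top yellow [ 83 217  20  19 283] [0.5396 0.3888 0.104 ]
top yellow [217 264  12  18 170] [0.4286 0.0895 0.104 ]
top yellow [287 305  16  19 255] [ 0.3322 -0.0715  0.104 ]
scene red [314 226  15  12 128] [0.4813 0.0657 0.016 ]
scene red [307 282  17  17 231] [0.6192 0.1988 0.016 ]
scene yellow [323 157  15  13 158] [ 0.337  -0.0667  0.104 ]
scene yellow [334 205  14  14 159] [0.432  0.0852 0.104 ]
scene yellow [383 307  19  19 277] [0.5425 0.3909 0.104 ]
12.35 [ 0.5729 -0.01    0.1673] [-1.7997e+02 -5.0000e-02  7.7950e+01] [ 0.1  0.9 -0.9] 0.02938840897225942
need [ 0.077  0.122 -0.164] [0. 0. 0.]
```

View pics/end.png

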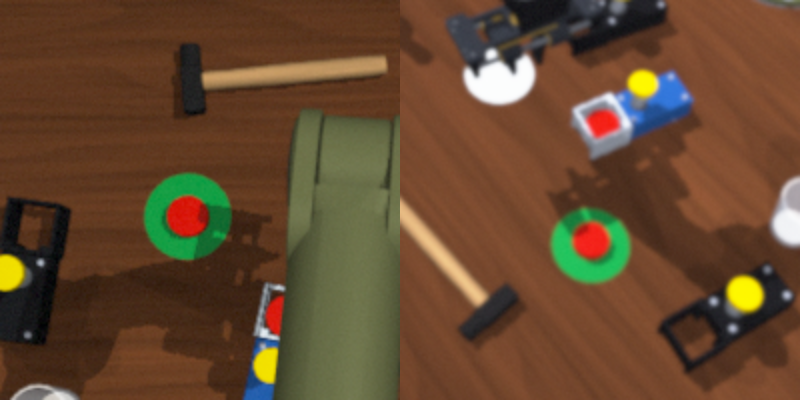

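The pictures show the bung centred on the green mat, about 3 mm off, with the plunger up, the magazine still holding bungs and the arm clear of everything.

```bash
python3 -c "
from h import *
print(env.sign_off())"
```

```text
the job is handed in; nothing more can be done
None
```

I pressed the plunger fully once and it came back up; the single bung that came out now lies on the green mat, about 3 mm from its centre by the last pictures. The job is handed in, but the hand-in returned no verdict.

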